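# Close up the letter chest

### The job

Close up the little wooden letter chest on the sideboard: push both of its open drawers fully home and push its raised lid down until it lies shut, gently, so that nothing slams. Push from outside with the fingertips only: do not pinch the drawer fronts or the lid or reach in onto their blue felt lining. Pick nothing up, and leave the cup, the cactus and the spectacle case where they are.

Things in the scene. Friction and masses are not known exactly. Their poses are not given: they have to be found in the camera images.
- chest: Mid-brown wooden chest, 150 deep (its x) x 320 wide (its y) x 90 mm high without the lid (100 mm with the lid shut). It is fixed to the sideboard. Origin: centre of its underside, on the surface; its -x side is the front with two drawers side by side (drawers open towards its -x), its +y end is the left one as seen by the robot; z up. On top is a 20 mm deep pen tray under the lid.
- drawer_left (a joint): How far the left (+y) drawer stands out, m: 0 fully home with its face flush with the chest's front, 0.10 the stop when pulled out. Slides along the chest's x, stays where it is left, moves with about 2 N plus 6 N per m/s, has a hard stop at 0.
- drawer_right (a joint): The same for the right (-y) drawer.
- drawer_left_face (a point): Centre of the left drawer's outer front face, moving with it: 35.5 mm above the sideboard, 78.5 mm to the chest's +y. The pale face is 144 wide x 55 mm high (8 to 63 mm up), 12 mm thick, with a flat 56 x 28 x 2 mm brass plate, no handle. Axes as the chest's: pushing along +x shuts it. Blue felt (not to be touched) lines the back of the front board and the floor. Sides are 40 mm high.
- drawer_right_face (a point): The same for the right drawer, 78.5 mm to the chest's -y.
- lid (a joint): Angle of the lid, rad: 0 shut, lying flat on the chest; grows as its front edge rises and swings back (about 1.2 = standing nearly upright); stop at 1.55. A stiff hinge: the lid stays where it is left at any angle and needs about 1.5 to 5 N at its free edge to move.
- hinge (a point): Middle of the lid's hinge line on the chest: the top of the chest's back edge, 75 mm to the chest's +x and 90 mm above the sideboard. The line runs along the chest's y.
- lid_edge (a point): Middle of the lid's free (front) edge, on its outer face; moves with the lid. Axes: z outward normal of the outer face, -x from hinge to free edge. The lid is a board 150 mm from hinge to edge, 320 mm wide, 10 mm thick, no handle; its underside meets the hinge line. Shut, its top is 100 mm up. Blue felt (not to be touched) covers its underside to 11 mm from the edges.
- cup: Blue ceramic cup without a handle, 76 mm across its rim, 92 mm high, open at the top. Loose. Origin: centre of its underside. Leave alone.
- cactus: Small green cactus in a terracotta pot, 72 mm across, 125 mm high. Loose. Origin: centre of its underside. Leave alone.
- spectacle_case: Brown leather-coloured spectacle case lying flat, 160 (its x) x 60 (its y) x 40 mm high. Loose. Origin: centre of its underside. Leave alone.

How it is judged:
At the end, for the whole second after the job is handed in: Both drawers are within 4 mm of fully home, the lid is within 0.03 rad of shut, and the cup, cactus and spectacle case stand upright within 20 mm of where they were (value of joint each of drawer_left, drawer_right below 0.004 m and value of joint lid below 0.03 rad and distance of each of cup, cactus, spectacle_case from where it was at the start of the episode below 0.02 m and angle between each of cup, cactus, spectacle_case's own z axis and vertical below 0.15 rad); the robot touches nothing.
It fails at once if the cup, cactus or spectacle case was pushed, tipped or lifted (moved more than 20 mm) (distance of any of cup, cactus, spectacle_case from where it was at the start of the episode above 0.02 m).
It fails at once if the lid or a drawer was slammed (lid faster than 3 rad/s, drawer faster than 0.5 m/s) (velocity of joint lid below -3 rad/s or velocity of joint any of drawer_left, drawer_right below -0.5 m/s).
It fails at once if the chest was pushed roughly (over 60 N) (contact force between the fingers and chest above 60 N).
It fails at once if something other than the fingers pushed the chest (contact force between the arm and chest above 5 N).
It fails at once if the hand reached inside or pinched a drawer front or the lid (it touched a felt lining) (contact force between the fingers and drawer_left_c6 above 0.5 N or contact force between the fingers and drawer_left_c7 above 0.5 N or contact force between the fingers and drawer_right_c6 above 0.5 N or contact force between the fingers and drawer_right_c7 above 0.5 N or contact force between the fingers and lid_c1 above 0.5 N).
It also fails if it takes over 64 s, if anything falls off the work surface, if the arm or the gripper's body presses on something with over 40 N, if the wrist force passes 120 N, or if a joint passes its speed limit or range.

### The arm

A 6-joint arm with a two-finger parallel gripper is mounted at the origin on the work surface. World frame = base frame: x ahead of the robot, y to its left, z up, the work surface at z = 0. Lengths are in m, angles in rad, forces in N, time in s.
With the tool pointing down it reaches from about 0.25 to 0.775 m from the base axis. Payload 8.9 kg.
Tool frame: the origin (TCP) lies midway between the tips of the shut fingers; the grasp point (between the pads) lies 19 mm behind it; z points along the fingers, y is the line along which they close (so a half turn about z gives the same grasp; the last joint's range is limited). The gripper opens to 85 mm and grips with 20 to 120 N. Pads are 22 mm wide; open, the fingers measure 114 mm over their backs; the gripper's body (76 mm by 85 mm) begins 54 mm behind the grasp point. The pads swing forward as they close: fully open they stand 13 mm farther back than shut.
Start: joints at [-1.33, 0.291, -0.153, 1.127, 0, 1.431], TCP at [0.195, -0.488, 0.231] pointing down, gripper open.
Joint ranges: [-2.52, 2.52], [-0.91, 1.74], [-1.3, 1.37], [-1.96, 2.02], [-1.52, 1.47], [-3.14, 3.14]. Speed limits (rad/s): [2.22, 2.22, 2.79, 3.14, 3.14, 3.14].

### API

Orientations are given as [roll, pitch, yaw] about the fixed x, y, z axes, in that order (R = Rz(yaw) Ry(pitch) Rx(roll)).
In Python, from station import env gives the robot as it stands.
- The arm moves only by the tool move_arm, never from a script. Its arguments are lists of equal length, an entry for each row: "angular": the turn, a rotation vector about the world's x, y, z in units of 90 degrees (1.0 is 90 degrees), a list of three; "offset": the shift along the world's x, y, z in units of 100 mm (1.0 is 100 mm), a list of three; "grip": the finger opening in mm, from 0 to 85.4. In form: {"angular": [[rx, ry, rz], ...], "offset": [[dx, dy, dz], ...], "grip": [grip, ...]}. A call has exactly 5 rows; each row is the pose to reach, as a shift and turn from the pose commanded when the call began; what a row does not reach only later rows make up. A row lasts 1/10 s, in which the tool goes at most 50 mm and 8.59 degrees, less where a joint would pass 70% of its speed; a pose out of reach is approached as far as the arm can. A call with a number of a shift or a turn outside -1 to 1 is refused whole. A call with a gripper value outside its range is refused whole. The fingers move at their own pace and stop on an object; "force" is the grip in N (left out, the last holds). Time passes only in rows, so rows that repeat a pose let the fingers close, or fill a call up. It gives the time, the measured TCP pose, the force, the opening and the grip force at its end, in the units of the state.
- env.get_state(): the state, without advancing time (a new reading comes with each control period).
- env.snapshot(name): name is "scene" or "top"; returns a dict with "pixels" (384x512x3 uint8, red, green, blue), "depth" (384x512 float32, m along the optical axis (not along the pixel's ray), 0 where there is no reading), "camera_matrix" (3x3 intrinsics, pixels), "origin" and "attitude" of the camera in the world. Camera axes: x right, y down, z forward; pixel columns grow to the right and rows downward; lengths in m; the calibration is good to about 2 mm. A picture is of the moment at which its call begins.
- env.finish_job(): hands the job in; it is judged then, once.
Trained networks look in the newest picture that a camera, given by its name, has taken for a name from the list of things; names that differ only in an ending like _2 or _b are one class to them, and where a whole thing is asked for, a point or a joint stands for the part that bears it (a point fixed in the world has none). Each returns a list of dicts, best first, with "confidence" (0 to 1); they miss things now and then, are a little off and sometimes report something else, mostly with a low value. They report only what shows in the picture. A call takes as long as a camera call.
- env.look_for(camera, query): "point" ([x, y, z] in m, in world coordinates, good to about 4 mm: the middle of the surface that is visible of it).
The state is a dict: "clock": time; "joints": joint angles; "qd": joint speeds; "tau": joint torques, N m; "position": TCP position; "tcp_rot": TCP orientation; "force": force on the tool from outside, world axes, zero at the start; "wrist_torque": the same for the moment, N m; "grip_width": finger opening in m; "grip_force": force on a finger pad.
Only numpy, scipy, OpenCV 4.12 (cv2) and the standard library are available. Lean on these libraries where they do the work, as an engineer would, in place of code of your own. Each camera call takes 0.05 s, during which the arm holds its last target. There are 200 camera calls.

## Working session

There is one attempt and no reset: what is moved stays moved. The work goes in short steps, Python scripts to look and compute and a tool call to move; the robot and the scene stay as the last step left them, time stands still between calls to the robot, and variables do not carry over. Pictures are saved under pics/ and viewed, at most 10 in all, crops included, and the job is handed in when it is done.

Besides the shell and the picture viewer there is one more tool, called after "Request:" by a JSON object that holds its "name" and its "arguments", one argument or row to a line. move_arm: Moves the arm, as the interface text tells. Shifts and turns lie within -1 to 1; 1 stands for 100 mm of shift or 90 degrees of turn. Its arguments: {"type":"object","properties":{"angular":{"type":"array"},"offset":{"type":"array"},"grip":{"type":"array"},"force":{"type":"number"}},"required":["angular","offset","grip"]}

```bash
mkdir -p pics; cat > h.py <<'E'
from station import env
import numpy as np, cv2
def snap(n,f=None):
    s=env.snapshot(n)
    if f: cv2.imwrite('pics/'+f,cv2.cvtColor(s['pixels'],cv2.COLOR_RGB2BGR))
    K=np.array(s['camera_matrix']);d=s['depth']
    v,u=np.mgrid[:384,:512]
    P=np.stack([(u-K[0,2])/K[0,0]*d,(v-K[1,2])/K[1,1]*d,d],-1)
    A=np.array(s['attitude'])
    if A.shape!=(3,3):
        from scipy.spatial.transform import Rotation as R
        A=R.from_euler('xyz',A).as_matrix()
    W=P@A.T+np.array(s['origin']); W[d==0]=np.nan
    return s,W
E
python3 - <<'E'
from h import *
np.set_printoptions(precision=3,suppress=True)
ims=[]
for n in('scene','top'):
    s,W=snap(n,n+'0.png'); print(n,s['origin'],s['attitude'])
    np.save(n+'0.npy',W)
    for q in('chest','drawer_left_face','drawer_right_face','lid_edge','cup','cactus','spectacle_case'):
        print(q,[(np.round(r['point'],3),round(r['confidence'],2)) for r in env.look_for(n,q)[:2]])
st=env.get_state();print(st['clock'],st['position'],st['tcp_rot'])
E
```

```text
scene [ 0.819 -0.395  0.714] [-2.52  -0.01   0.508]
chest [(array([ 0.523, -0.117,  0.045]), 0.65)]
drawer_left_face [(array([0.499, 0.044, 0.05 ]), 0.87)]
drawer_right_face [(array([ 0.525, -0.117,  0.044]), 0.57), (array([ 0.635, -0.065,  0.09 ]), 0.54)]
lid_edge [(array([ 0.673, -0.034,  0.18 ]), 0.87), (array([ 0.523, -0.117,  0.049]), 0.2)]
cup [(array([ 0.554, -0.254,  0.056]), 0.85)]
cactus [(array([0.544, 0.201, 0.089]), 0.61)]
spectacle_case [(array([ 0.654, -0.354,  0.038]), 0.56)]
top [ 0.421 -0.029  1.07 ] [-2.976  0.032 -1.595]
chest [(array([ 0.6  , -0.012,  0.075]), 0.9)]
drawer_left_face [(array([0.505, 0.054, 0.026]), 0.8)]
drawer_right_face [(array([ 0.534, -0.107,  0.033]), 0.58)]
lid_edge []
cup [(array([ 0.573, -0.257,  0.047]), 0.78), (array([ 0.653, -0.006,  0.222]), 0.24)]
cactus [(array([0.536, 0.204, 0.091]), 0.89)]
spectacle_case [(array([ 0.66 , -0.352,  0.039]), 0.96)]
0.8 [ 0.195 -0.488  0.231] [-3.142  0.     0.38 ]
```

View pics/scene0.png

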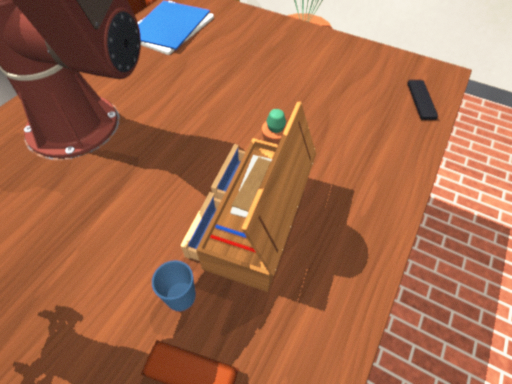

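View pics/top0.png

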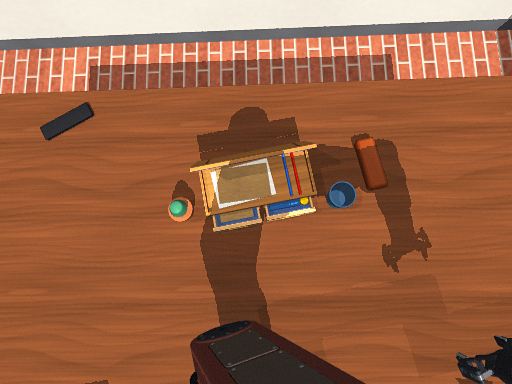

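```bash
python3 - <<'E'
from h import *
np.set_printoptions(precision=4,suppress=True)
S=np.load('scene0.npy');T=np.load('top0.npy')
print('table z',np.nanmedian(T[280:300,100:180,2]),np.nanmedian(S[300:340,280:340,2]))
# lid outer plane in scene
box=S[130:275,255:312].reshape(-1,3);box=box[~np.isnan(box[:,0])&(box[:,2]>.11)&(box[:,0]>.6)]
best=None;rng=np.random.default_rng(0)
for _ in range(500):
    p=box[rng.choice(len(box),3,False)];n=np.cross(p[1]-p[0],p[2]-p[0]);l=np.linalg.norm(n)
    if l<1e-6: continue
    n/=l;i=abs((box-p[0])@n)<.003
    if best is None or i.sum()>best.sum():best=i
q=box[best];c=q.mean(0);n=np.linalg.svd(q-c,full_matrices=False)[2][2];n*=np.sign(n[0])
print('lid plane',c,n,best.sum(),len(box),'yaw',np.arctan2(n[1],n[0]),'ang from z',np.arccos(n[2]),'zmax',q[:,2].max())
# chest rim in top & drawers
R=T[140:235,185:322].reshape(-1,3)
for lo,hi in((.084,.095),(.056,.068),(.2,.26)):
    m=(R[:,2]>lo)&(R[:,2]<hi);p=R[m][:,:2].astype(np.float32)
    if m.sum()>5:
        r=cv2.minAreaRect(p*1000);print(lo,m.sum(),r,cv2.boxPoints(r))
h=T[...,2]
print('lid top zs',np.nanpercentile(R[:,2],[95,98,99.5]))
for u in (225,240,252,272,285,300,310):
    print(u,[(v,np.round(T[v,u],3).tolist()) for v in range(196,234,2)] if u in(240,290,285) else '')
for nm,c in(('cup',T[170:220,322:362]),('cact',T[190:230,160:200]),('case',T[130:195,350:395])):
    c=c.reshape(-1,3);c=c[c[:,2]>.02];print(nm,np.nanmin(c,0),np.nanmax(c,0))
E
```

```text
table z -0.0006495783240367814 0.0012196218735784914
lid plane [ 0.6739 -0.0297  0.1757] [0.9213 0.1531 0.3575] 4405 4598 yaw 0.16468267978764373 ang from z 1.2051683500771253 zmax 0.2372401484318526
0.084 611 ((612.142578125, 16.26806640625), (159.50343322753906, 376.03839111328125), 9.42875862121582) [[ 502.6668  188.6821]
 [ 564.2698 -182.276 ]
 [ 721.6184 -156.146 ]
 [ 660.0153  214.8121]]
0.056 1060 ((577.353515625, 17.9114990234375), (184.18238830566406, 376.6133728027344), 9.413511276245117) [[ 455.7032  188.6201]
 [ 517.3016 -182.9217]
 [ 699.0038 -152.7971]
 [ 637.4054  218.7447]]
0.2 728 ((645.5734252929688, -7.4013824462890625), (21.669952392578125, 318.6681823730469), 9.458261489868164) [[ 608.7025  147.9861]
 [ 661.069  -166.3499]
 [ 682.4443 -162.7889]
 [ 630.0779  151.5471]]
lid top zs [0.2162 0.2315 0.2333]
225 
240 [(196, [0.567, 0.036, 0.076]), (198, [0.561, 0.036, 0.075]), (200, [0.555, 0.036, 0.075]), (202, [0.55, 0.036, 0.074]), (204, [0.545, 0.036, 0.068]), (206, [0.537, 0.035, 0.087]), (208, [0.53, 0.035, 0.091]), (210, [0.532, 0.04, 0.026]), (212, [0.525, 0.03
[... 382 characters left out ...]
(200, [0.55, -0.092, 0.086]), (202, [0.551, -0.096, 0.031]), (204, [0.546, -0.096, 0.029]), (206, [0.539, -0.095, 0.032]), (208, [0.535, -0.096, 0.016]), (210, [0.529, -0.096, 0.013]), (212, [0.519, -0.093, 0.061]), (214, [0.513, -0.092, 0.064]), (216, [0.507, -0.092, 0.064]), (218, [0.503, -0.093, 0.037]), (220, [0.5, -0.096, -0.001]), (222, [0.494, -0.095, -0.003]), (224, [0.488, -0.095, 0.002]), (226, [0.482, -0.095, -0.002]), (228, [0.476, -0.095, -0.0]), (230, [0.47, -0.094, -0.002]), (232, [0.464, -0.094, -0.001])]
300 
310 
cup [ 0.5251 -0.2894  0.0201] [ 0.5999 -0.2153  0.096 ]
cact [0.5002 0.1753 0.0232] [0.5706 0.2467 0.1249]
case [ 0.5616 -0.4038  0.02  ] [ 0.7498 -0.2756  0.0948]
```

```bash
python3 - <<'E'
import cv2
a=cv2.imread('pics/top0.png')[130:240,160:400];cv2.imwrite('pics/c1.png',cv2.resize(a,None,fx=3.3,fy=3.3,interpolation=cv2.INTER_CUBIC))
E
```

```text
(no output)
```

View pics/c1.png

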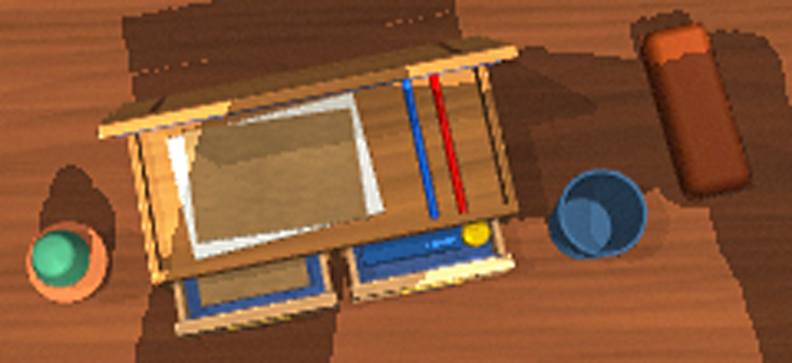

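The chest is yawed by about 0.165 rad. Its lid is at about 1.2 rad and both drawers are out by about 48 mm. In the top crop the cactus is at (65,260) and the cup at (600,212), both clear of the front. I'll move in front of the drawers.

Request:
{"name": "move_arm", "arguments": {
  "angular": [
    [0,0,-0.03],
    [0,0,-0.06],
    [0,0,-0.09],
    [0,0,-0.12],
    [0,0,-0.137]
  ],
  "offset": [
    [0.1,0.18,0],
    [0.2,0.36,0],
    [0.3,0.54,0],
    [0.4,0.72,0],
    [0.476,0.89,0]
  ],
  "grip": [85,85,85,85,85]
}}

```text
clock: 1.3
position: [0.2427, -0.3978, 0.2313]
tcp_rot: [3.142, -0.0, 0.163]
force: [-0.1, -0.8, 0.3]
grip_width: 0.0852
grip_force: 0.0
```

Request:
{"name": "move_arm", "arguments": {
  "angular": [
    [0,0,0],
    [0,0,0],
    [0,0,0],
    [0,0,0],
    [0,0,0]
  ],
  "offset": [
    [0.1,0.18,0],
    [0.2,0.36,0],
    [0.3,0.54,0],
    [0.4,0.72,0],
    [0.476,0.89,0]
  ],
  "grip": [85,85,85,85,85]
}}

```text
clock: 1.8
position: [0.2903, -0.3088, 0.2314]
tcp_rot: [3.141, -0.0, 0.165]
force: [0.1, -0.5, 0.8]
grip_width: 0.0847
grip_force: 0.0
```

Request:
{"name": "move_arm", "arguments": {
  "angular": [
    [0,0,0],
    [0,0,0],
    [0,0,0],
    [0,0,0],
    [0,0,0]
  ],
  "offset": [
    [0.1,0.18,0],
    [0.2,0.36,0],
    [0.3,0.54,0],
    [0.4,0.72,0],
    [0.476,0.89,0]
  ],
  "grip": [85,85,85,85,85]
}}

```text
clock: 2.3
position: [0.3379, -0.2198, 0.2314]
tcp_rot: [3.141, -0.0, 0.165]
force: [0.3, -0.1, -0.5]
grip_width: 0.0848
grip_force: 0.0
```

Request:
{"name": "move_arm", "arguments": {
  "angular": [
    [0,0,0],
    [0,0,0],
    [0,0,0],
    [0,0,0],
    [0,0,0]
  ],
  "offset": [
    [0.1,0.18,0],
    [0.2,0.36,0],
    [0.3,0.54,0],
    [0.4,0.72,0],
    [0.476,0.89,0]
  ],
  "grip": [85,85,85,85,85]
}}

```text
clock: 2.8
position: [0.3855, -0.1308, 0.2314]
tcp_rot: [3.141, -0.0, 0.165]
force: [-0.7, -0.4, -0.3]
grip_width: 0.0846
grip_force: 0.0
```

Request:
{"name": "move_arm", "arguments": {
  "angular": [
    [0.011,-0.066,0],
    [0.022,-0.132,0],
    [0.033,-0.2,0],
    [0.044,-0.264,0],
    [0.055,-0.329,0]
  ],
  "offset": [
    [0.1,0.18,0],
    [0.2,0.36,0],
    [0.3,0.54,0],
    [0.4,0.72,0],
    [0.476,0.89,0]
  ],
  "grip": [85,85,85,85,85]
}}

```text
clock: 3.3
position: [0.4332, -0.0419, 0.232]
tcp_rot: [3.141, -0.529, 0.165]
force: [0.0, 0.3, 0.4]
grip_width: 0.0852
grip_force: 0.0
```

Request:
{"name": "move_arm", "arguments": {
  "angular": [
    [0,0,0],
    [0,0,0],
    [0,0,0],
    [0,0,0],
    [0,0,0]
  ],
  "offset": [
    [0,0,-0.2],
    [0,0,-0.4],
    [0,0,-0.6],
    [0,0,-0.8],
    [0,0,-1.0]
  ],
  "grip": [85,85,85,85,85]
}}

```text
clock: 3.8
position: [0.4327, -0.0426, 0.1309]
tcp_rot: [3.142, -0.525, 0.165]
force: [1.3, 0.1, -1.2]
grip_width: 0.0849
grip_force: 0.0
```

Request:
{"name": "move_arm", "arguments": {
  "angular": [
    [0,0,0],
    [0,0,0],
    [0,0,0],
    [0,0,0],
    [0,0,0]
  ],
  "offset": [
    [0,0,-0.2],
    [0,0,-0.4],
    [0,0,-0.6],
    [0,0,-0.8],
    [0,0,-1.0]
  ],
  "grip": [85,85,85,85,85]
}}

```text
clock: 4.3
position: [0.433, -0.0428, 0.0309]
tcp_rot: [3.141, -0.525, 0.165]
force: [0.9, 0.0, 0.4]
grip_width: 0.0854
grip_force: 0.0
```

Request:
{"name": "move_arm", "arguments": {
  "angular": [
    [0,0,0],
    [0,0,0],
    [0,0,0],
    [0,0,0],
    [0,0,0]
  ],
  "offset": [
    [0.1,0.016,-0.02],
    [0.2,0.033,-0.05],
    [0.3,0.05,-0.07],
    [0.38,0.062,-0.07],
    [0.44,0.072,-0.07]
  ],
  "grip": [85,85,85,85,85]
}}

```text
clock: 4.8
position: [0.4782, -0.0353, 0.0252]
tcp_rot: [3.141, -0.526, 0.166]
force: [0.5, 1.3, -0.2]
grip_width: 0.085
grip_force: 0.0
```

```bash
python3 - <<'E'
from h import *
for n in('top','scene'):
    s,W=snap(n,n+'1.png')
a=cv2.imread('pics/top1.png')[130:260,160:340];b=cv2.imread('pics/scene1.png')[100:300,130:330]
cv2.imwrite('pics/c2.png',np.hstack([cv2.resize(a,(415,300)),cv2.resize(b,(300,300))]))
E
```

```text
(no output)
```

View pics/c2.png

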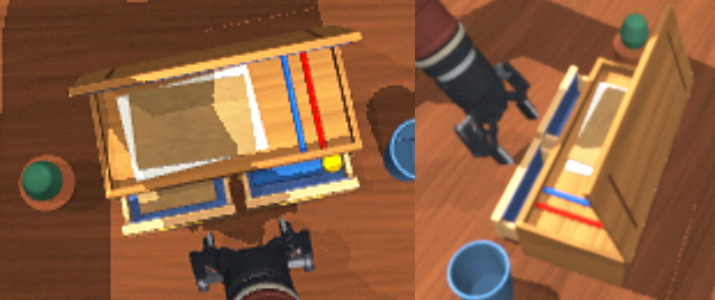

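The open fingers straddle the two fronts just short of contact: tips at about (205,235) and (305,235) in the crop. Now a slow push.

Request:
{"name": "move_arm", "arguments": {
  "angular": [
    [0,0,0],
    [0,0,0],
    [0,0,0],
    [0,0,0],
    [0,0,0]
  ],
  "offset": [
    [0.06,0.01,0],
    [0.12,0.02,0],
    [0.18,0.03,0],
    [0.24,0.04,0],
    [0.3,0.05,0]
  ],
  "grip": [85,85,85,85,85]
}}

```text
clock: 5.4
position: [0.5068, -0.0304, 0.0241]
tcp_rot: [-3.141, -0.523, 0.164]
force: [-4.3, -0.4, 2.7]
grip_width: 0.0849
grip_force: 1.9
```

Request:
{"name": "move_arm", "arguments": {
  "angular": [
    [0,0,0],
    [0,0,0],
    [0,0,0],
    [0,0,0],
    [0,0,0]
  ],
  "offset": [
    [0.05,0.008,0],
    [0.1,0.016,0],
    [0.14,0.023,0],
    [0.17,0.028,0],
    [0.2,0.033,0]
  ],
  "grip": [85,85,85,85,85]
}}

```text
clock: 5.9
position: [0.5267, -0.027, 0.0242]
tcp_rot: [-3.141, -0.524, 0.164]
force: [-3.3, -0.9, 2.3]
grip_width: 0.0847
grip_force: 1.7
```

Request:
{"name": "move_arm", "arguments": {
  "angular": [
    [0,0,0],
    [0,0,0],
    [0,0,0],
    [0,0,0],
    [0,0,0]
  ],
  "offset": [
    [0.02,0.003,0],
    [0.035,0.006,0],
    [0.05,0.008,0],
    [0.06,0.01,0],
    [0.07,0.012,0]
  ],
  "grip": [85,85,85,85,85]
}}

```text
clock: 6.4
position: [0.5336, -0.0259, 0.0242]
tcp_rot: [-3.141, -0.524, 0.164]
force: [-3.6, -0.8, -1.1]
grip_width: 0.0851
grip_force: 1.6
```

Request:
{"name": "move_arm", "arguments": {
  "angular": [
    [0,0,0],
    [0,0,0],
    [0,0,0],
    [0,0,0],
    [0,0,0]
  ],
  "offset": [
    [0.005,0.001,0],
    [0.01,0.002,0],
    [0.015,0.0025,0],
    [0.02,0.003,0],
    [0.02,0.003,0]
  ],
  "grip": [85,85,85,85,85]
}}

```text
clock: 6.9
position: [0.5357, -0.0255, 0.0243]
tcp_rot: [-3.141, -0.524, 0.164]
force: [-3.2, 0.3, -0.4]
grip_width: 0.0852
grip_force: 1.2
```

Request:
{"name": "move_arm", "arguments": {
  "angular": [
    [0,0,0],
    [0,0,0],
    [0,0,0],
    [0,0,0],
    [0,0,0]
  ],
  "offset": [
    [0.005,0.001,0],
    [0.01,0.002,0],
    [0.015,0.0025,0],
    [0.02,0.003,0],
    [0.02,0.003,0]
  ],
  "grip": [85,85,85,85,85]
}}

```text
clock: 7.4
position: [0.5377, -0.0252, 0.0243]
tcp_rot: [-3.141, -0.524, 0.165]
force: [-3.0, -0.1, -0.7]
grip_width: 0.0848
grip_force: 1.2
```

```bash
python3 - <<'E'
from h import *
snap('top','top2.png');print(env.get_state()['force'])
a=cv2.imread('pics/top2.png')[160:240,185:335];
cv2.imwrite('pics/c3.png',cv2.resize(a,None,fx=4.5,fy=4.5,interpolation=cv2.INTER_CUBIC))
E
```

```text
[-2.58573784  0.75172886 -0.10392661]
```

View pics/c3.png

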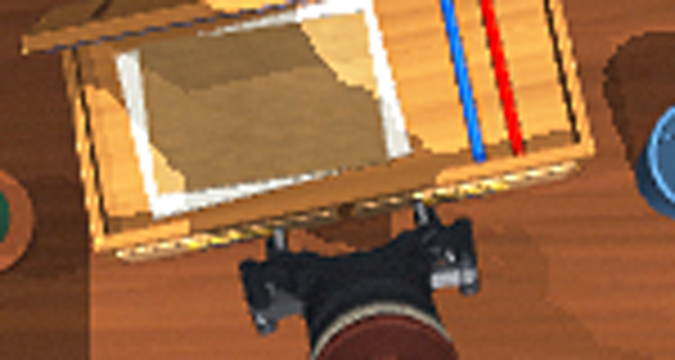

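Both fronts stand a few millimetres proud of the chest edge (strip from (120,250) to (575,168)). I'll continue in millimetre steps.

Request:
{"name": "move_arm", "arguments": {
  "angular": [
    [0,0,0],
    [0,0,0],
    [0,0,0],
    [0,0,0],
    [0,0,0]
  ],
  "offset": [
    [0.01,0.0015,0],
    [0.02,0.003,0],
    [0.03,0.005,0],
    [0.03,0.005,0],
    [0.03,0.005,0]
  ],
  "grip": [85,85,85,85,85]
}}

```text
clock: 7.95
position: [0.5401, -0.0248, 0.0241]
tcp_rot: [-3.141, -0.523, 0.164]
force: [-7.4, -2.1, 3.9]
grip_width: 0.0848
grip_force: 3.8
```

Request:
{"name": "move_arm", "arguments": {
  "angular": [
    [0,0,0],
    [0,0,0],
    [0,0,0],
    [0,0,0],
    [0,0,0]
  ],
  "offset": [
    [0.005,0.001,0],
    [0.01,0.002,0],
    [0.015,0.0025,0],
    [0.02,0.003,0],
    [0.02,0.003,0]
  ],
  "grip": [85,85,85,85,85]
}}

```text
clock: 8.45
position: [0.5402, -0.0245, 0.0235]
tcp_rot: [-3.141, -0.52, 0.163]
force: [-17.6, -3.9, 12.1]
grip_width: 0.085
grip_force: 9.3
```

Both are at the stop, with the force rising steadily. I'll retreat, raise, straighten the tool and shut the gripper.

Request:
{"name": "move_arm", "arguments": {
  "angular": [
    [0,0,0],
    [0,0,0],
    [0,0,0],
    [0,0,0],
    [0,0,0]
  ],
  "offset": [
    [-0.06,-0.01,0],
    [-0.18,-0.03,0],
    [-0.36,-0.06,0],
    [-0.54,-0.09,0],
    [-0.7,-0.115,0]
  ],
  "grip": [85,85,85,85,85]
}}

```text
clock: 8.95
position: [0.4719, -0.0362, 0.0246]
tcp_rot: [-3.142, -0.525, 0.165]
force: [0.2, 0.4, 0.3]
grip_width: 0.0851
grip_force: 0.0
```

Request:
{"name": "move_arm", "arguments": {
  "angular": [
    [0,0,0],
    [0,0,0],
    [0,0,0],
    [0,0,0],
    [0,0,0]
  ],
  "offset": [
    [0,0,0.2],
    [0,0,0.4],
    [0,0,0.6],
    [0,0,0.8],
    [0,0,1.0]
  ],
  "grip": [85,85,60,30,0]
}}

```text
clock: 9.45
position: [0.4726, -0.0362, 0.1255]
tcp_rot: [3.141, -0.525, 0.165]
force: [0.8, -0.8, 0.6]
grip_width: 0.0435
grip_force: 0.0
```

Request:
{"name": "move_arm", "arguments": {
  "angular": [
    [-0.011,0.066,0],
    [-0.022,0.132,0],
    [-0.033,0.2,0],
    [-0.044,0.264,0],
    [-0.055,0.329,0]
  ],
  "offset": [
    [0,0,0.2],
    [0,0,0.4],
    [0,0,0.6],
    [0,0,0.8],
    [0,0,1.0]
  ],
  "grip": [0,0,0,0,0]
}}

```text
clock: 9.95
position: [0.4729, -0.0361, 0.2261]
tcp_rot: [3.141, 0.002, 0.165]
force: [0.8, -1.3, 0.0]
grip_width: 0.0001
grip_force: 0.0
```

Request:
{"name": "move_arm", "arguments": {
  "angular": [
    [0,0,0],
    [0,0,0],
    [0,0,0],
    [0,0,0],
    [0,0,0]
  ],
  "offset": [
    [0,0,0.2],
    [0,0,0.4],
    [0,0,0.6],
    [0,0,0.75],
    [0,0,0.8]
  ],
  "grip": [0,0,0,0,0]
}}

```text
clock: 10.45
position: [0.4733, -0.0363, 0.3056]
tcp_rot: [3.141, -0.003, 0.165]
force: [0.8, 0.6, -0.4]
grip_width: -0.0
grip_force: 0.0
```

```bash
python3 - <<'E'
from h import *
s,W=snap('top','top3.png');print(env.get_state()['force'],env.get_state()['grip_width'])
ex=np.array([.9864,.1643]);ey=np.array([-.1643,.9864])
X=W[...,:2]@ex;Y=W[...,:2]@ey+.1134;Z=W[...,2]
for y in(-.13,-.1,-.075,-.05,-.02,0,.03,.05,.075,.1,.13):
    b=abs(Y-y)<.004;m=b&(Z>.08)&(Z<.097)&(X<.6);d=b&(Z>.02)&(Z<.07)&(X<.6)
    print(y,'rim x min',np.nanmin(X[m]) if m.any() else None,'low x',np.round(np.sort(X[d])[:3],3))
a=cv2.imread('pics/top3.png')[160:240,185:335];
cv2.imwrite('pics/c4.png',cv2.resize(a,None,fx=4.5,fy=4.5,interpolation=cv2.INTER_CUBIC))
E
```

```text
[ 0.52110353 -0.81163418  0.83217887] -8.849770451817209e-05
-0.13 rim x min None low x []
-0.1 rim x min None low x []
-0.075 rim x min None low x []
-0.05 rim x min None low x []
-0.02 rim x min None low x []
0 rim x min None low x []
0.03 rim x min None low x []
0.05 rim x min None low x []
0.075 rim x min None low x []
0.1 rim x min None low x []
0.13 rim x min None low x []
```

View pics/c4.png

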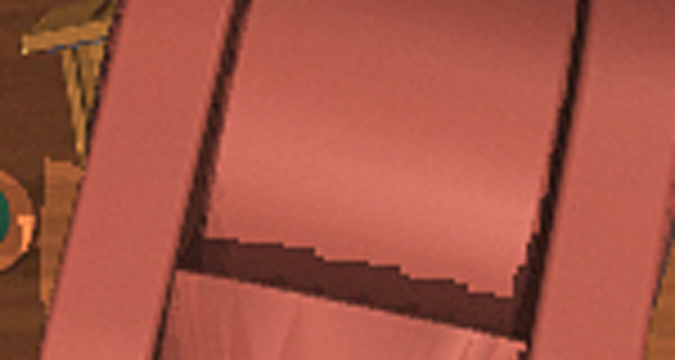

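The arm hides the chest in this view, so I'll check the drawers later. Next I go over and behind the lid.

Request:
{"name": "move_arm", "arguments": {
  "angular": [
    [0,0,0],
    [0,0,0],
    [0,0,0],
    [0,0,0],
    [0,0,0]
  ],
  "offset": [
    [0.2,0.033,0],
    [0.4,0.066,0],
    [0.6,0.1,0],
    [0.8,0.132,0],
    [1.0,0.165,0]
  ],
  "grip": [0,0,0,0,0]
}}

```text
clock: 11.0
position: [0.5731, -0.0194, 0.3032]
tcp_rot: [-3.141, 0.001, 0.165]
force: [0.3, 0.1, -0.5]
grip_width: -0.0002
grip_force: 0.0
```

Request:
{"name": "move_arm", "arguments": {
  "angular": [
    [0,0,0],
    [0,0,0],
    [0,0,0],
    [0,0,0],
    [0,0,0]
  ],
  "offset": [
    [0.2,0.033,0],
    [0.4,0.066,0],
    [0.6,0.1,0],
    [0.8,0.132,0],
    [1.0,0.165,0]
  ],
  "grip": [0,0,0,0,0]
}}

```text
clock: 11.5
position: [0.6732, -0.003, 0.303]
tcp_rot: [-3.141, 0.001, 0.165]
force: [0.3, -0.6, 0.8]
grip_width: 0.0001
grip_force: 0.0
```

Request:
{"name": "move_arm", "arguments": {
  "angular": [
    [0,0,0],
    [0,0,0],
    [0,0,0],
    [0,0,0],
    [0,0,0]
  ],
  "offset": [
    [0.1,0.016,0],
    [0.2,0.033,0],
    [0.26,0.043,0],
    [0.26,0.043,0],
    [0.26,0.043,0]
  ],
  "grip": [0,0,0,0,0]
}}

```text
clock: 12.0
position: [0.6983, 0.0012, 0.3039]
tcp_rot: [-3.141, 0.001, 0.165]
force: [0.1, 0.8, -0.1]
grip_width: -0.0002
grip_force: 0.0
```

```bash
python3 - <<'E'
from h import *
s,W=snap('scene','scene3.png')
a=cv2.imread('pics/scene3.png')[20:300,130:400]
cv2.imwrite('pics/c5.png',cv2.resize(a,None,fx=2.1,fy=2.1,interpolation=cv2.INTER_CUBIC))
E
```

```text
(no output)
```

View pics/c5.png

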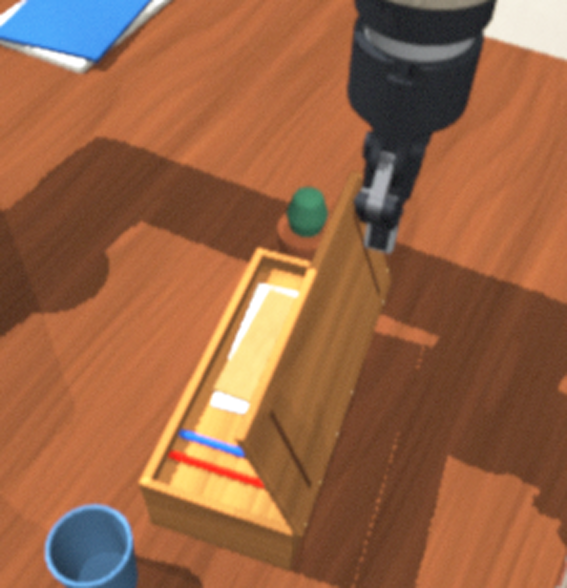

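The closed fingers (380,240 in the crop) are behind the lid's outer face and clear of it, and no open drawer shows. I'll descend, then push the lid along its arc.

Request:
{"name": "move_arm", "arguments": {
  "angular": [
    [0,0,0],
    [0,0,0],
    [0,0,0],
    [0,0,0],
    [0,0,0]
  ],
  "offset": [
    [0,0,-0.2],
    [0,0,-0.4],
    [0,0,-0.6],
    [0,0,-0.75],
    [0,0,-0.85]
  ],
  "grip": [0,0,0,0,0]
}}

```text
clock: 12.55
position: [0.6978, 0.0012, 0.2184]
tcp_rot: [-3.141, 0.001, 0.164]
force: [-0.1, -0.0, 0.5]
grip_width: -0.0002
grip_force: 0.0
```

Request:
{"name": "move_arm", "arguments": {
  "angular": [
    [0,0,0],
    [0,0,0],
    [0,0,0],
    [0,0,0],
    [0,0,0]
  ],
  "offset": [
    [-0.148,-0.025,0],
    [-0.266,-0.044,-0.02],
    [-0.365,-0.061,-0.04],
    [-0.424,-0.071,-0.06],
    [-0.483,-0.08,-0.086]
  ],
  "grip": [0,0,0,0,0]
}}

```text
clock: 13.05
position: [0.6507, -0.0068, 0.2116]
tcp_rot: [3.141, -0.002, 0.165]
force: [1.8, -0.5, 3.3]
grip_width: 0.0001
grip_force: 1.4
```

Request:
{"name": "move_arm", "arguments": {
  "angular": [
    [0,0,0],
    [0,0,0],
    [0,0,0],
    [0,0,0],
    [0,0,0]
  ],
  "offset": [
    [-0.1,-0.016,-0.044],
    [-0.184,-0.031,-0.096],
    [-0.269,-0.045,-0.154],
    [-0.349,-0.058,-0.219],
    [-0.424,-0.071,-0.29]
  ],
  "grip": [0,0,0,0,0]
}}

```text
clock: 13.55
position: [0.6079, -0.014, 0.182]
tcp_rot: [3.141, -0.001, 0.165]
force: [0.8, -0.2, 3.0]
grip_width: -0.0002
grip_force: 1.2
```

Request:
{"name": "move_arm", "arguments": {
  "angular": [
    [0,0,0],
    [0,0,0],
    [0,0,0],
    [0,0,0],
    [0,0,0]
  ],
  "offset": [
    [-0.07,-0.012,-0.077],
    [-0.132,-0.022,-0.16],
    [-0.187,-0.031,-0.247],
    [-0.236,-0.039,-0.339],
    [-0.278,-0.046,-0.434]
  ],
  "grip": [0,0,0,0,0]
}}

```text
clock: 14.05
position: [0.5798, -0.0186, 0.1377]
tcp_rot: [3.141, 0.0, 0.164]
force: [0.1, -0.9, 2.2]
grip_width: 0.0002
grip_force: 1.0
```

Request:
{"name": "move_arm", "arguments": {
  "angular": [
    [0,0,0],
    [0,0,0],
    [0,0,0],
    [0,0,0],
    [0,0,0]
  ],
  "offset": [
    [-0.026,-0.004,-0.074],
    [-0.048,-0.008,-0.149],
    [-0.066,-0.011,-0.225],
    [-0.075,-0.012,-0.276],
    [-0.081,-0.013,-0.315]
  ],
  "grip": [0,0,0,0,0]
}}

```text
clock: 14.55
position: [0.5719, -0.0197, 0.1063]
tcp_rot: [-3.142, 0.0, 0.165]
force: [-0.9, -0.0, 1.4]
grip_width: 0.0
grip_force: 0.9
```

Request:
{"name": "move_arm", "arguments": {
  "angular": [
    [0,0,0],
    [0,0,0],
    [0,0,0],
    [0,0,0],
    [0,0,0]
  ],
  "offset": [
    [0,0,-0.015],
    [0,0,-0.03],
    [0,0,-0.04],
    [0,0,-0.05],
    [0,0,-0.06]
  ],
  "grip": [0,0,0,0,0]
}}

```text
clock: 15.05
position: [0.5721, -0.0196, 0.1008]
tcp_rot: [-3.141, -0.0, 0.165]
force: [-1.9, 1.3, 1.6]
grip_width: 0.0003
grip_force: 0.8
```

Request:
{"name": "move_arm", "arguments": {
  "angular": [
    [0,0,0],
    [0,0,0],
    [0,0,0],
    [0,0,0],
    [0,0,0]
  ],
  "offset": [
    [0,0,-0.005],
    [0,0,-0.01],
    [0,0,-0.015],
    [0,0,-0.02],
    [0,0,-0.02]
  ],
  "grip": [0,0,0,0,0]
}}

```text
clock: 15.55
position: [0.5721, -0.0196, 0.1]
tcp_rot: [3.141, -0.001, 0.165]
force: [-5.9, 0.9, 14.4]
grip_width: -0.0
grip_force: 7.3
```

The lid is on its stop (14 N at z = 0.100). I'll lift off and clear the view.

Request:
{"name": "move_arm", "arguments": {
  "angular": [
    [0,0,0],
    [0,0,0],
    [0,0,0],
    [0,0,0],
    [0,0,0]
  ],
  "offset": [
    [0,0,0.1],
    [0,0,0.3],
    [0,0,0.55],
    [0,0,0.8],
    [0,0,1.0]
  ],
  "grip": [0,0,0,0,0]
}}

```text
clock: 16.05
position: [0.5727, -0.0198, 0.2007]
tcp_rot: [3.141, -0.002, 0.165]
force: [0.6, 0.3, -0.5]
grip_width: -0.0004
grip_force: 0.0
```

Request:
{"name": "move_arm", "arguments": {
  "angular": [
    [0,0,0],
    [0,0,0],
    [0,0,0],
    [0,0,0],
    [0,0,0]
  ],
  "offset": [
    [-0.2,-0.2,0.1],
    [-0.4,-0.4,0.2],
    [-0.6,-0.6,0.3],
    [-0.8,-0.8,0.4],
    [-1.0,-1.0,0.5]
  ],
  "grip": [0,0,0,0,0]
}}

```text
clock: 16.55
position: [0.4715, -0.1204, 0.2497]
tcp_rot: [3.141, -0.001, 0.165]
force: [0.1, -0.4, -0.3]
grip_width: -0.0
grip_force: 0.0
```

Request:
{"name": "move_arm", "arguments": {
  "angular": [
    [0,0,0],
    [0,0,0],
    [0,0,0],
    [0,0,0],
    [0,0,0]
  ],
  "offset": [
    [-0.2,-0.2,0],
    [-0.4,-0.4,0],
    [-0.6,-0.6,0],
    [-0.8,-0.8,0],
    [-1.0,-1.0,0]
  ],
  "grip": [0,0,0,0,0]
}}

```text
clock: 17.05
position: [0.3715, -0.2206, 0.2493]
tcp_rot: [3.141, -0.001, 0.165]
force: [-0.0, -0.7, 0.6]
grip_width: 0.0001
grip_force: 0.0
```

Request:
{"name": "move_arm", "arguments": {
  "angular": [
    [0,0,0],
    [0,0,0],
    [0,0,0],
    [0,0,0],
    [0,0,0]
  ],
  "offset": [
    [-0.1,-0.2,0],
    [-0.2,-0.4,0],
    [-0.3,-0.6,0],
    [-0.4,-0.8,0],
    [-0.5,-1.0,0]
  ],
  "grip": [0,0,0,0,0]
}}

```text
clock: 17.55
position: [0.3217, -0.3207, 0.2493]
tcp_rot: [3.141, -0.001, 0.165]
force: [-1.1, 0.0, -0.5]
grip_width: -0.0
grip_force: 0.0
```

```bash
python3 - <<'E'
from h import *
s,W=snap('top','top4.png');np.save('top4.npy',W)
ex=np.array([.9864,.1643]);ey=np.array([-.1643,.9864])
X=W[...,:2]@ex;Y=W[...,:2]@ey+.1134;Z=W[...,2]
for y in np.arange(-.15,.16,.03):
    b=abs(Y-y)<.006;m=b&(Z>.09)&(X<.62)&(X>.45);d=b&(Z>.015)&(Z<.075)&(X<.62)&(X>.45)
    print(round(y,2),'front lid x',np.round(np.sort(X[m])[:2],3),'z',np.round(np.median(Z[m]),4),'low x',np.round(np.sort(X[d])[:4],3))
T=np.load('top0.npy')
for nm,r in(('cup',np.s_[170:220,322:362]),('cact',np.s_[190:230,160:200])):
    for Q in(T,W):
        c=Q[r].reshape(-1,3);c=c[c[:,2]>.05];print(nm,np.nanmedian(c,0))
a=cv2.imread('pics/top4.png')[130:250,160:400];
cv2.imwrite('pics/c6.png',cv2.resize(a,None,fx=3.3,fy=3.3,interpolation=cv2.INTER_CUBIC))
E
```

```text
-0.15 front lid x [0.527 0.528] z 0.0992 low x [0.527 0.527 0.527 0.528]
-0.12 front lid x [0.527 0.527] z 0.0996 low x [0.527 0.527 0.527 0.527]
-0.09 front lid x [0.527 0.527] z 0.0992 low x [0.524 0.525 0.525 0.525]
-0.06 front lid x [0.527 0.528] z 0.0996 low x [0.524 0.525 0.525 0.525]
-0.03 front lid x [0.527 0.527] z 0.0993 low x [0.527 0.527 0.527 0.527]
0.0 front lid x [0.527 0.528] z 0.0989 low x [0.527 0.527 0.527 0.527]
0.03 front lid x [0.527 0.527] z 0.0993 low x [0.527 0.527 0.527 0.527]
0.06 front lid x [0.527 0.527] z 0.0994 low x [0.524 0.525 0.525 0.525]
0.09 front lid x [0.528 0.528] z 0.0992 low x [0.524 0.525 0.525 0.525]
0.12 front lid x [0.527 0.527] z 0.0996 low x [0.527 0.527 0.527 0.527]
0.15 front lid x [0.527 0.527] z 0.0993 low x [0.527 0.527 0.527 0.527]
cup [ 0.56784009 -0.26483602  0.08344535]
cup [ 0.56860737 -0.26536105  0.08358184]
cact [0.53127361 0.20299159 0.08941265]
cact [0.53132368 0.20320495 0.09087034]
```

View pics/c6.png

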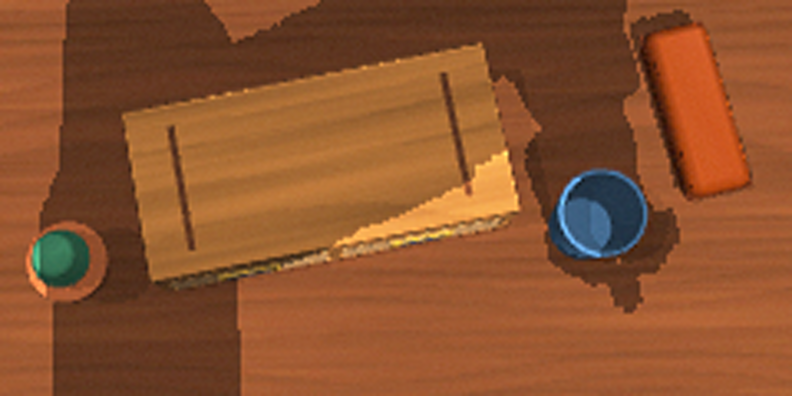

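The picture shows the lid lying flat and both drawer faces flush. Only the 2 mm brass plates stand proud, and the cup, cactus and case are where they were. I'll hand the job in.

```bash
python3 -c "
from station import env
print(env.finish_job())"
```

```text
the job is handed in; nothing more can be done
None
```

The job is handed in: the final top view shows both drawers flush and the lid flat, with the cup, cactus and spectacle case where they started; no verdict was returned.

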